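Lay out the bead jars in the display tray in stock order

TASK

Move the four bead jars from the wooden stock tray into the black display tray, one jar per compartment, in the same order counted from the green ends: the jar next to the stock tray's green end goes into the compartment next to the display tray's green end, and so on along the row. Keep the jars upright, stand each flat on the floor of its compartment, and let go of them all.

Things in the scene. Friction and masses are not known exactly. Their poses are not given: they have to be found in the camera images.
- stock_tray: Brown wooden stock tray, fixed, 68 (x) by 274 mm (y). Four square open compartments, 60 x 60 mm inside, in a row along its y axis at y = +96, +32, -32, -96 mm, x = 0. Floor 5 mm and wall tops 22 mm above the table; walls 4 mm thick. A GREEN end block, 34 mm high, at its +y end (y = 130 to 144 mm). Yaw within 0.35 rad of 0. Origin: on the table under the middle of the four compartments; z up.
- display_tray: Black display tray with grey floor, fixed, empty at the start. Same shape, sizes, origin and axes as the stock tray (compartments at y = +96, +32, -32, -96 mm, floor at 5 mm, walls to 22 mm, GREEN block at its own +y end), but turned half round (yaw within 0.35 rad of pi), so its green end points roughly the opposite way. Either tray may be the left one.
- jar_purple: Closed upright cylindrical jar of purple beads with a purple lid: 38 mm diameter over its whole height, 80 mm tall, about 0.12 kg, rigid, loose. Starts within 5 mm of the middle of its compartment in the stock tray, standing on the tile of its own colour (jar underside 8 mm above the table). Origin: centre of the underside; z is the jar's axis, up.
- jar_pink: Closed upright cylindrical jar of pink beads with a pink lid: 38 mm diameter over its whole height, 80 mm tall, about 0.12 kg, rigid, loose. Starts within 5 mm of the middle of its compartment in the stock tray, standing on the tile of its own colour (jar underside 8 mm above the table). Origin: centre of the underside; z is the jar's axis, up.
- jar_gold: Closed upright cylindrical jar of gold beads with a gold lid: 38 mm diameter over its whole height, 80 mm tall, about 0.12 kg, rigid, loose. Starts within 5 mm of the middle of its compartment in the stock tray, standing on the tile of its own colour (jar underside 8 mm above the table). Origin: centre of the underside; z is the jar's axis, up.
- jar_blue: Closed upright cylindrical jar of blue beads with a blue lid: 38 mm diameter over its whole height, 80 mm tall, about 0.12 kg, rigid, loose. Starts within 5 mm of the middle of its compartment in the stock tray, standing on the tile of its own colour (jar underside 8 mm above the table). Origin: centre of the underside; z is the jar's axis, up.
- tile_purple: Flat purple colour tile, 54 x 54 x 3 mm, fixed on the floor of one stock tray compartment; it marks where the purple jar belongs in the row and stays there. Which tile lies in which compartment differs from start to start. Origin: centre of the underside (on the tray's floor).
- tile_pink: Flat pink colour tile, 54 x 54 x 3 mm, fixed on the floor of one stock tray compartment; it marks where the pink jar belongs in the row and stays there. Which tile lies in which compartment differs from start to start. Origin: centre of the underside (on the tray's floor).
- tile_gold: Flat gold colour tile, 54 x 54 x 3 mm, fixed on the floor of one stock tray compartment; it marks where the gold jar belongs in the row and stays there. Which tile lies in which compartment differs from start to start. Origin: centre of the underside (on the tray's floor).
- tile_blue: Flat blue colour tile, 54 x 54 x 3 mm, fixed on the floor of one stock tray compartment; it marks where the blue jar belongs in the row and stays there. Which tile lies in which compartment differs from start to start. Origin: centre of the underside (on the tray's floor).
There are look-alikes about, which are no part of the job. There is more than one size of the jar_pink; the job needs the middle-sized.

How it is judged:
By the outcome, as a careful person would: the job done as asked, in the order asked, and still so for the second after the job is handed in, with the robot touching nothing.
It also fails if it takes over 102 s, if anything falls off the work surface, if the arm or the gripper's body presses on something with over 40 N, if the wrist force passes 120 N, or if a joint passes its speed limit or range.

ROBOT

A 6-joint arm with a two-finger parallel gripper is mounted at the origin on the work surface. World frame = base frame: x ahead of the robot, y to its left, z up, the work surface at z = 0. Lengths are in mm, angles in rad, forces in N, time in s.
With the tool pointing down it reaches from about 275 to 750 mm from the base axis. Payload 10.2 kg.
Tool frame: the origin (TCP) lies at the very end of the fingers, on their centre line; the grasp point (between the pads) lies 19 mm behind it; x points along the fingers, y is the direction in which the jaws open and shut, and the axes are right-handed (so a half turn about x gives the same grasp; the last joint's range is limited). The gripper opens to 85 mm and grips with 20 to 120 N. Pads are 22 mm wide; open, the fingers measure 114 mm over their backs; the gripper's body (76 mm by 85 mm) begins 54 mm behind the grasp point. The pads swing forward as they close: fully open they stand 13 mm farther back than shut.
Start: joints at [0.913, 0.313, 1.498, -0, 1.331, -0.223], TCP at [221.158, 476.151, 231.294] pointing down, gripper open.
Joint ranges: [-2.94, 2.94], [-0.97, 2.17], [0.19, 2.56], [-1.23, 4.37], [0.02, 3.11], [-2.88, 2.88]. Speed limits (rad/s): [2.39, 2.39, 3.01, 3.14, 3.14, 3.14].

INTERFACE

Orientations are given as a unit quaternion [w, x, y, z].
In Python, from rig import manip, sensors, get_image gives the robot as it stands. The module is installed in compiled form; this text tells all that it offers. Calls block until the motion is done:
- manip.movep(position, orientation): joint-space move of the TCP to a pose.
- manip.servo_line(position, velocity=150, rotation=None): straight line of the TCP; rotation=None keeps the orientation; velocity is the mean speed in mm/s.
- manip.move_j(angles): joint-space move.
- manip.move_gripper(opening, f_grip=None): opening from 0.0 (shut) to 1.0 (fully open); f_grip is the grip in N (None keeps the last); returns when the fingers have stopped.
- manip.hold(seconds).
- manip.solve_ik(position, orientation): joint angles nearest the present ones, or None.
- sensors.sense(): the state.
- get_image(name): name is "side" or "top" or "wrist"; returns a dict with "image" (420x560x3 uint8, blue, green, red), "fx", "fy", "cx", "cy" (pixels), "extrinsics" (4x4, takes a point from world to camera coordinates). Camera axes: x right, y down, z forward; pixel columns grow to the right and rows downward; lengths in mm; the calibration is good to about 2 mm. A picture is of the moment at which its call begins. There is no depth.
A pose or a line that the arm cannot do raises manip.MotionError and nothing moves.
- manip.hand_in(): hands the job in, once; it reports no verdict.
The state is a dict: "time": time; "qpos": joint angles; "qvel": joint speeds; "joint_efforts": joint torques, N m; "ee_pos": TCP position; "ee_rot": TCP orientation; "ft_force": force on the tool from outside, world axes, zero at the start; "ft_torque": the same for the moment, N m; "grip_width": opening from 0.0 (shut) to 1.0 (fully open).
Only numpy, scipy, OpenCV 4.12 (cv2) and the standard library are available. Lean on these libraries where they do the work, as an engineer would, in place of code of your own. Each camera call takes 0.05 s, during which the arm holds its last target.

## Working session

There is one attempt and no reset: what is moved stays moved. The work goes in short steps, each a Python script; the robot and the scene stay as the last script left them, time stands still between calls to the robot, and variables do not carry over. Pictures are saved under pics/ and viewed, and the job is handed in when it is done.

```bash
mkdir -p pics
python3 - <<'E'
from rig import manip,sensors,get_image
import cv2,numpy as np
for n in("top","side","wrist"):
    d=get_image(n); cv2.imwrite(f"pics/{n}0.png",d["image"]); print(n,d["fx"],d["cx"],d["cy"],np.round(d["extrinsics"],3).tolist())
s=sensors.sense(); print(s["time"],s["ee_pos"],s["ee_rot"],s["grip_width"])
E
```

```text
top 505.98397903687584 279.06511657734035 211.11127007275675 [[0.021, -1.0, 0.002, -18.515], [-0.989, -0.021, -0.146, 502.225], [0.146, 0.002, -0.989, 910.068], [0.0, 0.0, 0.0, 1.0]]
side 415.91181131203825 279.372962021687 210.28712813757875 [[0.737, -0.676, -0.007, -367.926], [-0.351, -0.373, -0.859, 220.121], [0.578, 0.635, -0.512, 668.533], [0.0, 0.0, 0.0, 1.0]]
wrist 306.80456534614956 283.37237748857405 207.56461154309574 [[0.421, 0.907, -0.001, -524.812], [0.867, -0.402, 0.296, -38.632], [0.269, -0.125, -0.955, 378.506], [0.0, 0.0, 0.0, 1.0]]
0.15 [221.04667143 475.98577868 230.86911052] [ 0.69031575  0.15220354  0.69060465 -0.15285111] 0.9980190360566816
```

View pics/top0.png

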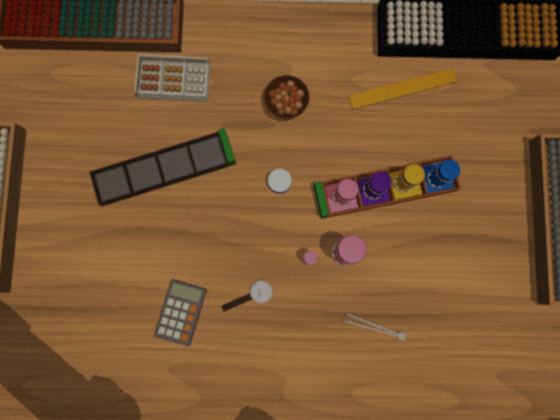

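View pics/side0.png

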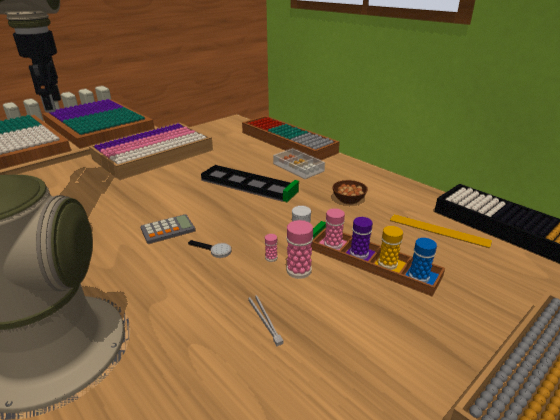

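View pics/wrist0.png

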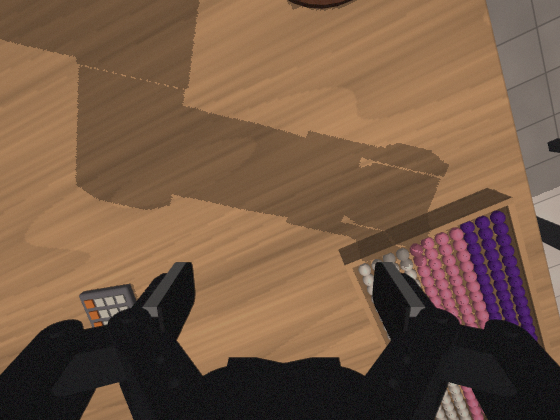

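The top view shows the display tray at left, with its green end at (227,148), and the stock tray at right, with its green end at (321,197). Counted from green, the row is pink, purple, gold, blue. The small pink jar (310,258) and the large one (350,250) stand outside the tray. Next I'll measure.

```bash
cat > h.py <<'E'
from rig import manip,sensors,get_image
import cv2,numpy as np
def ray(d,uv,z):
    E=d["extrinsics"];R=E[:3,:3];t=E[:3,3];c=-R.T@t
    v=R.T@np.array([(uv[0]-d["cx"])/d["fx"],(uv[1]-d["cy"])/d["fy"],1.])
    return (c+v*(z-c[2])/v[2])
def proj(d,p):
    q=d["extrinsics"]@np.append(p,1.);return np.array([d["fx"]*q[0]/q[2]+d["cx"],d["fy"]*q[1]/q[2]+d["cy"]])
def hsv(d):return cv2.cvtColor(d["image"],cv2.COLOR_BGR2HSV)
E
python3 - <<'E'
from h import *
d=get_image("top");im=d["image"];H=hsv(d)
for n,u,v in(("pink",347,191),("purple",380,182),("gold",413,174),("blue",449,170),("green1",227,148),("green2",321,197),("wood",395,205),("black",93,190),("grey",178,165),("tablewood",250,220),("tilegold",397,192),("bigpink",350,250)):
    print(n,H[v,u])
crop=cv2.resize(im[120:300,80:480],None,fx=2,fy=2,interpolation=cv2.INTER_CUBIC)
cv2.imwrite("pics/crop.png",crop)
E
```

```text
pink [172  96 162]
purple [137 181 100]
gold [ 22 207 160]
blue [105 210 125]
green1 [ 58 172  98]
green2 [ 61 165 105]
wood [ 15 156 132]
black [ 14 156 129]
grey [11 52 83]
tablewood [ 14 151 150]
tilegold [ 22 207 159]
bigpink [173  95 159]
```

View pics/crop.png

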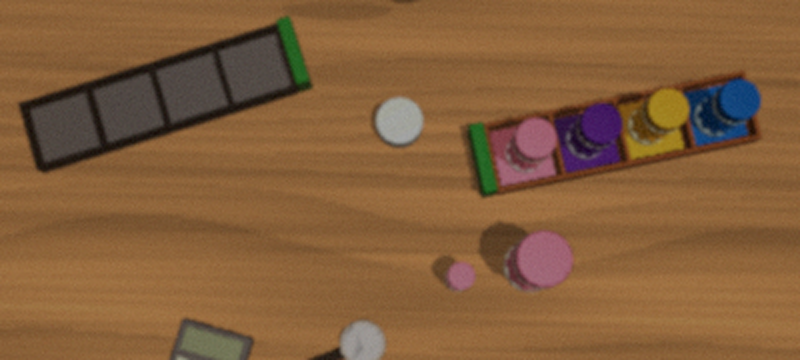

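Run:
```python
from h import *
d=get_image("top");im=d["image"];H=hsv(d)
print("cam",ray(d,(279,211),0), -d["extrinsics"][:3,:3].T@d["extrinsics"][:3,3])
def biggest(m,x0,x1,y0=110,y1=230):
    k=np.zeros_like(m);k[y0:y1,x0:x1]=m[y0:y1,x0:x1]
    cs,_=cv2.findContours(k,cv2.RETR_EXTERNAL,cv2.CHAIN_APPROX_NONE);return max(cs,key=cv2.contourArea)
g=cv2.inRange(H,(45,90,50),(75,255,255))
for n,a,b in(("disp",80,260),("stock",300,340)):
    c=biggest(g,a,b);r=cv2.minAreaRect(c);P=np.array([ray(d,p,34)[:2] for p in cv2.boxPoints(r)])
    print(n,"green",r[0],"centre",P.mean(0).round(1),"sides",np.linalg.norm(P-np.roll(P,-1,0),axis=1).round(1))
    L=np.roll(P,-1,0)-P;print(np.degrees(np.arctan2(L[:,1],L[:,0])).round(1))
m=cv2.inRange(H,(0,0,0),(180,110,115))|cv2.inRange(H,(0,0,0),(180,255,60))
m=cv2.morphologyEx(m,cv2.MORPH_CLOSE,np.ones((3,3)))
c=biggest(m,80,228);r=cv2.minAreaRect(c);P=np.array([ray(d,p,22)[:2] for p in cv2.boxPoints(r)])
print("disp rect px",np.round(cv2.boxPoints(r),1).tolist());print(P.round(1).tolist(),P.mean(0),np.linalg.norm(P-np.roll(P,-1,0),axis=1))
G=H[:,:,0]
grey=cv2.inRange(H,(0,0,60),(180,100,115));k=np.zeros_like(grey);k[120:215,80:235]=grey[120:215,80:235]
k=cv2.morphologyEx(k,cv2.MORPH_OPEN,np.ones((5,5)))
n,l,s,ce=cv2.connectedComponentsWithStats(k)
for i in range(1,n):
  if s[i,4]>200: print("grey",s[i,4],ce[i].round(1),ray(d,ce[i],5).round(1))
# tiles/jars
for n,lo,hi in(("pink",(160,50,60),(179,255,255)),("purple",(125,80,30),(150,255,255)),("gold",(19,180,60),(27,255,255)),("blue",(98,120,40),(118,255,255))):
    mm=cv2.inRange(H,lo,hi);c=biggest(mm,322,470,150,220);r=cv2.minAreaRect(c)
    print(n,cv2.contourArea(c),np.round(r[0],1),np.round(r[1],1))
v=cv2.cvtColor(im,cv2.COLOR_BGR2GRAY);S=4
roi=cv2.resize(im[150:285,300:475],None,fx=S,fy=S,interpolation=cv2.INTER_CUBIC)
cc=cv2.HoughCircles(cv2.medianBlur(roi[:,:,2],5),cv2.HOUGH_GRADIENT_ALT,1,60,param1=120,param2=0.6,minRadius=25,maxRadius=80)
print(None if cc is None else [( (300+(x+.5)/S-.5).round(1),(150+(y+.5)/S-.5).round(1),(rr/S).round(1)) for x,y,rr in cc[0]])
```

```text
cam [508.16532028  -7.56322091   0.        ] [364.24212727  -9.22090441 973.6728474 ]
disp green (225.8000030517578, 145.40000915527344) centre [628.   96.9] sides [13.4 67.5 13.2 67.4]
[ -69.6 -160.1  110.2   20. ]
stock green (320.8176574707031, 198.9293975830078) centre [528.  -85.9] sides [13.8 67.  13.7 66.9]
[ -76.  -167.1  103.8   13. ]
disp rect px [[88.5, 171.8000030517578], [218.1999969482422, 131.1999969482422], [229.0, 165.6999969482422], [99.4000015258789, 206.3000030517578]]
[[573.1, 360.0], [659.4, 114.1], [591.1, 90.6], [506.5, 334.3]] [582.53078178 224.76464596] [260.61115963  72.2375956  257.99117029  71.38313333]
grey 801 [206.8 153.7] [618.3 136.9   5. ]
grey 791 [175.5 163.6] [597.1 197.5   5. ]
grey 781 [143.9 173.4] [576.  258.1   5. ]
grey 780 [112.  183.5] [554.7 319.2   5. ]
pink 800.0 [343.3 194.5] [30.2 32.9]
purple 767.5 [375.4 187.9] [29.8 31.9]
gold 487.0 [407.9 180.9] [31.  33.5]
blue 782.0 [442.4 174.9] [28.1 35.7]
[(np.float32(347.4), np.float32(189.4), np.float32(10.3)), (np.float32(351.4), np.float32(249.9), np.float32(14.6)), (np.float32(413.9), np.float32(174.9), np.float32(10.3)), (np.float32(379.4), np.float32(182.6), np.float32(11.4)), (np.float32(444.6), np.float32(171.9), np.float32(9.7))]
```

```bash
cat >> h.py <<'E'
from scipy.spatial.transform import Rotation as R_
SY=0.236; SC=np.array([560.2,-219.0]); DC=np.array([583.5,226.0]); DD=np.array([.329,-.944])
def row(c,yaw): return [c+o*np.array([-np.sin(yaw),np.cos(yaw)]) for o in(96,32,-32,-96)]
def quat(a): # tool x down, jaws y along world angle a
    y=np.array([np.cos(a),np.sin(a),0]);x=np.array([0,0,-1.]);M=np.column_stack([x,y,np.cross(x,y)])
    return R_.from_matrix(M).as_quat()[[3,0,1,2]]
E
python3 - <<'E'
from h import *
d=get_image("top")
print([ray(d,p,88).round(1)[:2].tolist() for p in((348,188.7),(381,181.7),(413.9,174.5),(449.5,170.5))])
print([p.round(1).tolist() for p in row(SC,SY)])
print("big lid dir base (z=110):",ray(d,(351,250),110).round(), "small",ray(d,(310,258),50).round(), "white",ray(d,(280,180),60).round())
s=sensors.sense()
M=R_.from_quat(s["ee_rot"][[1,2,3,0]]).as_matrix();print(M.round(2))
for a in(SY,SY+np.pi,SY-np.pi):
    for p in row(SC,SY)[::3]+[SC]: print(round(a,2),np.round(manip.solve_ik([*p,50],quat(a)),2).tolist() if manip.solve_ik([*p,50],quat(a)) is not None else None)
yd=np.arctan2(-DD[0],DD[1]);print("yd",yd)
for a in(yd,yd+np.pi):
    for o in(96,-96): q=manip.solve_ik([*(DC+o*DD),50],quat(a));print(round(a,2),None if q is None else np.round(q,2).tolist())
d=get_image("wrist");E=d["extrinsics"];c=-E[:3,:3].T@E[:3,3];print("wristcam in tool",M.T@(c-s["ee_pos"]),M.T@E[2,:3])
E
```

```text
[[538.0, -129.7], [551.9, -188.6], [566.4, -247.6], [575.1, -311.5]]
[[537.8, -125.7], [552.7, -187.9], [567.7, -250.1], [582.6, -312.3]]
big lid dir base (z=110): [ 427. -132.  110.] small [416. -66.  50.] white [557.  -8.  60.]
[[-0.    0.42  0.91]
 [-0.    0.91 -0.42]
 [-1.   -0.   -0.  ]]
0.24 [-0.44, 0.58, 1.62, 0.0, 0.95, -0.68]
0.24 [-0.67, 0.78, 1.24, -0.0, 1.12, -0.9]
0.24 [-0.57, 0.67, 1.45, 0.0, 1.02, -0.8]
3.38 [-0.44, 0.58, 1.62, -0.0, 0.95, 2.46]
3.38 [-0.67, 0.78, 1.24, -0.0, 1.12, 2.24]
3.38 [-0.57, 0.67, 1.45, -0.0, 1.02, 2.34]
-2.91 [-0.44, 0.58, 1.62, -0.0, 0.95, 2.46]
-2.91 [-0.67, 0.78, 1.24, -0.0, 1.12, 2.24]
-2.91 [-0.57, 0.67, 1.45, -0.0, 1.02, 2.34]
yd -2.806239648095946
-2.81 [0.03, 0.72, 1.35, -0.0, 1.07, 2.84]
-2.81 None
0.34 [0.03, 0.72, 1.35, -0.0, 1.07, -0.3]
0.34 [0.34, 0.73, 1.33, -0.0, 1.08, 0.0]
wristcam in tool [-1.41808559e+02  5.63697084e-02 -7.56372724e+01] [9.55009031e-01 6.56690986e-04 2.96575994e-01]
```

Run:
```python
from h import *
u=np.array([-np.sin(SY),np.cos(SY)])
manip.movep([*(SC+60*u),270],quat(SY));manip.hold(.3)
d=get_image("wrist");cv2.imwrite("pics/w1.png",d["image"]);import pickle;pickle.dump(d,open("w1.pkl","wb"))
for p in row(SC,SY): print(proj(d,[*p,88]).round(),proj(d,[*p,8]).round())
print(sensors.sense()["time"])
```

```text
[283. 152.] [283. 145.]
[283. 211.] [283. 193.]
[283. 263.] [283. 236.]
[283. 310.] [283. 276.]
3.2333
```

View pics/w1.png

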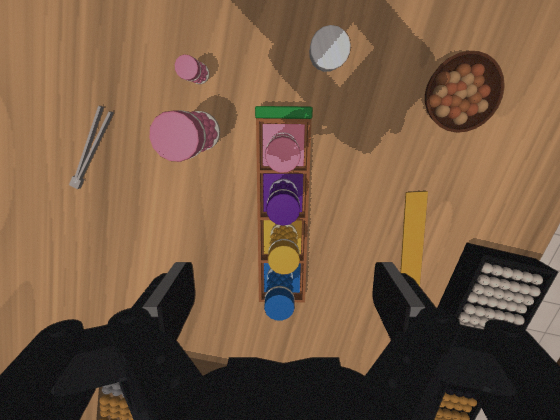

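Wrist view: the lids are at about pink (285,154), purple (283,210), gold (284,258) and blue (279,305), all inside the stock row. I'll refine these and check for roundness and size.

Run:
```python
from h import *
import pickle
d=pickle.load(open("w1.pkl","rb"));im=d["image"];S=4
for n,(x,y) in dict(pink=(285,154),purple=(283,210),gold=(284,258),blue=(279,305),big=(177,135)).items():
    w=30;roi=cv2.resize(im[y-w:y+w,x-w:x+w],None,fx=S,fy=S,interpolation=cv2.INTER_CUBIC)
    for ch in (0,1,2):
      cc=cv2.HoughCircles(cv2.medianBlur(roi[:,:,ch],5),cv2.HOUGH_GRADIENT,1,30,param1=100,param2=12,minRadius=60 if n!="big" else 80,maxRadius=80 if n!="big" else 120)
      if cc is not None:
        a,b,r=cc[0][0];uv=(x-w+(a+.5)/S-.5,y-w+(b+.5)/S-.5);print(n,ch,np.round(uv,1),round(r/S,1),ray(d,uv,88).round(1)[:2])
```

```text
pink 0 [282.5 154. ] 18.1 [ 537.6 -127.4]
pink 1 [282.5 153.8] 17.6 [ 537.6 -127.2]
pink 2 [282.2 154.8] 17.4 [ 537.5 -128.3]
purple 0 [282.8 207.5] 17.4 [ 551.6 -184.4]
purple 1 [282.8 207.8] 17.4 [ 551.7 -184.7]
purple 2 [282.8 207.5] 17.4 [ 551.6 -184.4]
gold 0 [283.2 257. ] 17.0 [ 566.3 -242.9]
gold 1 [283.8 257. ] 16.8 [ 566.9 -242.8]
gold 2 [283.2 262.5] 17.0 [ 568.  -249.8]
blue 0 [278.8 304. ] 16.1 [ 575.8 -305.8]
blue 1 [279.  301.2] 15.8 [ 575.2 -302. ]
blue 2 [278.5 302.8] 17.3 [ 575.1 -304.2]
big 0 [176.8 137. ] 26.6 [ 427.5 -136.1]
big 1 [179. 135.] 25.2 [ 429.5 -133.6]
big 2 [172.  137.5] 26.1 [ 422.8 -137.8]
```

```bash
cat >> h.py <<'E'
DY=0.335
JARS=[(537.8,-129),(551.8,-187),(566.8,-248.5),(575.5,-309)]
DST=[DC+o*DD for o in(96,32,-32,-96)]
def st(t):
    s=sensors.sense();print(t,round(s["time"],2),np.round(s["ee_pos"],1),"F",np.round(s["ft_force"],1),"g",round(float(s["grip_width"]),3))
def pick(i):
    p=JARS[i];manip.movep([*p,175],quat(SY));manip.move_gripper(.85)
    manip.servo_line([*p,48]);st("down")
    manip.move_gripper(0.0,40);st("grip")
    manip.servo_line([*p,175],200);st("lift")
def place(i):
    p=DST[i];manip.movep([*p,175],quat(DY));manip.hold(.2);st("above")
    manip.servo_line([*p,60],150);manip.servo_line([*p,45.5],40);st("set")
    manip.move_gripper(.8);st("open");manip.servo_line([*p,175],200)
E
python3 - <<'E'
from h import *
pick(0)
d=get_image("wrist");cv2.imwrite("pics/p0.png",d["image"])
E
```

```text
down 5.01 [ 538.3 -129.2   48.9] F [-0.2  0.5  0.8] g 0.85
grip 5.42 [ 538.1 -129.1   48.7] F [-1.5  0.4  6.2] g 0.436
lift 6.2 [ 537.2 -128.7  173.6] F [ 0.1 -0.2 -1.8] g 0.432
```

View pics/p0.png

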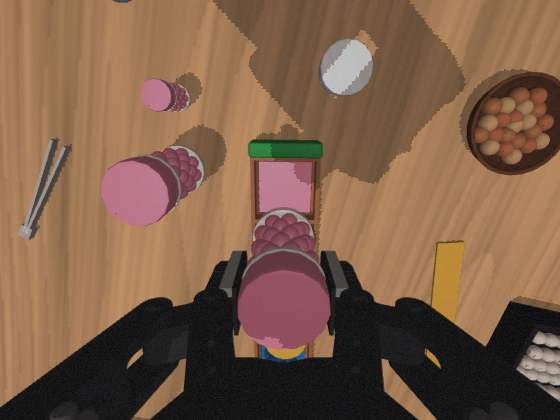

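The pink jar is held between the pads at (284,297), and its compartment is empty.

Run:
```python
from h import *
manip.movep([*DST[0],175],quat(DY));manip.hold(.2)
place(0)
manip.movep([*(DC+70*DD),270],quat(DY));manip.hold(.3)
for n in("wrist","side"):
    d=get_image(n);cv2.imwrite(f"pics/a0{n}.png",d["image"])
    print([proj(d,[*p,5]).round().tolist() for p in DST])
```

```text
above 7.97 [615.1 135.4 175. ] F [ 0.6  0.2 -1.1] g 0.433
set 9.39 [614.8 135.3  45.5] F [-3.2 -0.7  2.8] g 0.439
open 9.8 [615.1 135.4  45.4] F [-0.1  0.1  0.3] g 0.799
[[284.0, 191.0], [284.0, 143.0], [284.0, 90.0], [284.0, 32.0]]
[[277.0, 191.0], [256.0, 186.0], [237.0, 181.0], [218.0, 177.0]]
```

View pics/a0wrist.png

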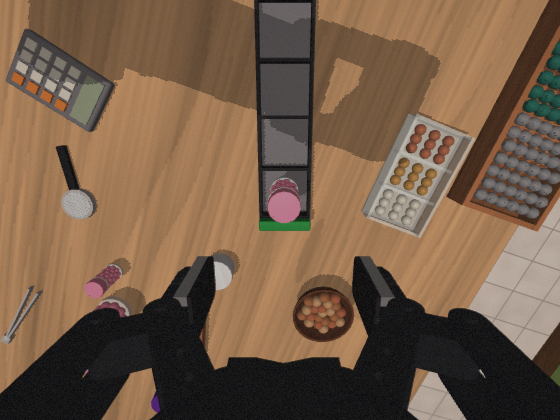

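View pics/a0side.png

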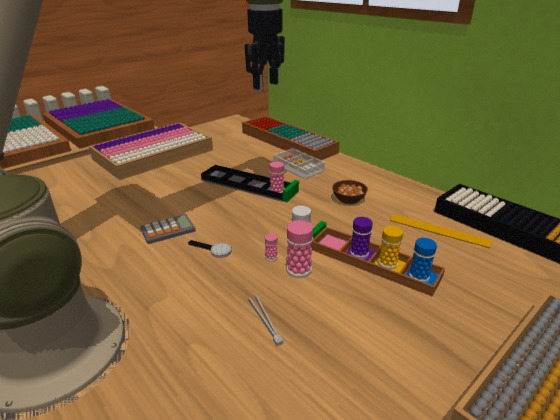

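The pink jar stands in the green-end compartment: wrist (284,200), side (277,178). The projected compartment centres fall on the grey floors, so I'll carry on with the rest.

Run:
```python
from h import *
for i in(1,2,3):
    pick(i)
    if sensors.sense()["grip_width"]<.35: print("missed",i);break
    place(i)
manip.movep([*(DC+190*DD),270],quat(DY));manip.hold(.3)
for n in("wrist","side","top"):
    d=get_image(n);cv2.imwrite(f"pics/b{n}.png",d["image"])
    print(n,[proj(d,[*p,85]).round().tolist() for p in DST])
st("end")
```

```text
down 14.07 [ 552.3 -187.3   48.9] F [ 0.4 -0.2 -0.4] g 0.85
grip 14.47 [ 552.1 -187.2   48.7] F [-1.6  0.   6.6] g 0.434
lift 15.26 [ 551.2 -186.7  173.5] F [-1.4 -0.1 -1.5] g 0.434
above 16.89 [594.3 194.9 175. ] F [ 0.4  0.1 -0.4] g 0.431
set 18.32 [594.  195.8  45.7] F [-2.1 -0.   4.9] g 0.437
open 18.73 [594.  195.8  45.4] F [ 1.2  0.3 -0.1] g 0.796
down 22.38 [ 567.3 -248.8   49. ] F [0.9 0.4 0.7] g 0.853
grip 22.79 [ 567.1 -248.7   48.7] F [-1.2 -0.6  5.4] g 0.435
lift 23.57 [ 566.2 -248.1  173.4] F [-0.6 -0.5 -1.4] g 0.433
above 25.61 [573.3 255.5 175. ] F [-0.3 -0.2 -0.8] g 0.438
set 27.03 [573.2 256.3  45.6] F [0.7 0.7 1.1] g 0.438
open 27.44 [572.9 256.2  45.4] F [-0.1 -0.1  0.8] g 0.798
down 31.5 [ 576.  -309.4   49.1] F [ 0.9 -0.1  0.6] g 0.849
grip 31.91 [ 575.8 -309.2   48.8] F [-1.2  0.3  5.4] g 0.437
lift 32.69 [ 575.  -308.6  173.3] F [-0.2 -0.1 -1.4] g 0.432
above 35.12 [552.2 316.2 175. ] F [-0.5  0.5 -1.2] g 0.438
set 36.55 [552.2 316.8  45.6] F [1.5 1.  0.2] g 0.436
open 36.96 [551.9 316.6  45.4] F [ 0.4 -0.2 -0.6] g 0.799
wrist [[283.0, 94.0], [283.0, 21.0], [283.0, -61.0], [283.0, -157.0]]
side [[277.0, 164.0], [255.0, 159.0], [235.0, 155.0], [215.0, 150.0]]
top [[201.0, 144.0], [167.0, 155.0], [133.0, 165.0], [99.0, 176.0]]
end 39.37 [646.   46.9 270. ] F [ 0.1 -0.6 -0.4] g 0.8
```

View pics/bwrist.png

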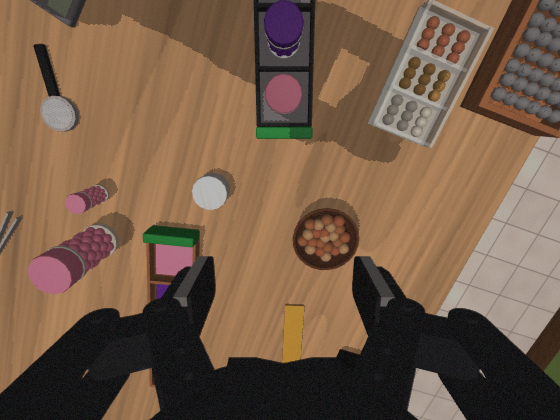

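View pics/bside.png

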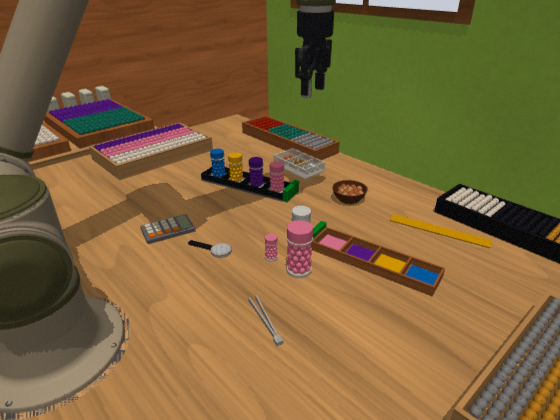

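View pics/btop.png

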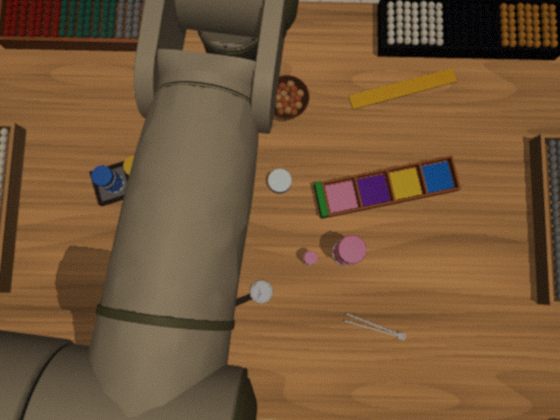

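The order from green is pink, purple, gold, blue, and it matches the tiles. The blue lid at (103,176) in the top view is a few pixels off its prediction, so I'll clear the arm and check.

Run:
```python
from h import *
manip.movep([450,-150,270],quat(SY));manip.hold(.3)
d=get_image("top");im=d["image"].copy()
for p in DST:
    u=proj(d,[*p,85]);print(u.round(1))
cv2.imwrite("pics/c.png",cv2.resize(im[110:220,70:250],None,fx=4,fy=4,interpolation=cv2.INTER_CUBIC))
H=hsv(d)
for n,lo,hi in(("pink",(160,50,90),(179,255,255)),("purple",(125,80,50),(150,255,255)),("gold",(19,180,90),(27,255,255)),("blue",(98,120,70),(118,255,255))):
    m=cv2.inRange(H,lo,hi);k=np.zeros_like(m);k[110:220,70:235]=m[110:220,70:235];k=cv2.morphologyEx(k,cv2.MORPH_OPEN,cv2.getStructuringElement(cv2.MORPH_ELLIPSE,(9,9)))
    c=max(cv2.findContours(k,0,1)[0],key=cv2.contourArea);(x,y),r=cv2.minEnclosingCircle(c);print(n,round(x,1),round(y,1),round(r,1),ray(d,(x,y),85).round(1))
print([p.round(1).tolist() for p in DST])
```

```text
[201.4 144. ]
[167.4 154.6]
[133.2 165.3]
[ 98.8 176.1]
pink 201.5 144.6 10.8 [614.  135.1  85. ]
purple 168.3 155.0 10.5 [593.4 194.1  85. ]
gold 133.1 165.1 10.6 [573.3 256.4  85. ]
blue 101.5 175.5 10.1 [553.1 311.8  85. ]
[[615.1, 135.4], [594.0, 195.8], [573.0, 256.2], [551.9, 316.6]]
```

View pics/c.png

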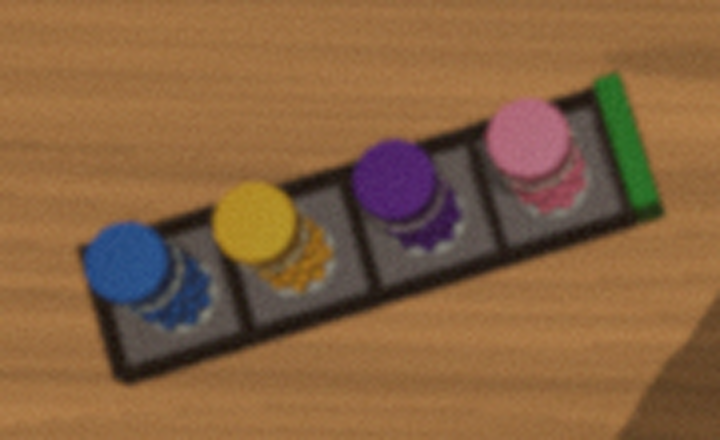

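All four jars are upright on the grey floors, with gaps to the walls. Blue is 5 mm off centre, and there is 11 mm of play. I'm handing in.

```bash
python3 -c "
from h import *
manip.hand_in();st('done')"
```

```text
the job is handed in; nothing more can be done
the job is handed in; nothing more can be done
```

I moved all four jars into the display tray, one per compartment, and handed the job in at about 42 s of the 102 s. Counted from the green end they are pink, purple, gold, blue, which matches the tile order in the stock tray. I left the small and large pink look-alikes alone.

- **Position:** in the final top view, pink, purple and gold were within 2 mm of where I aimed. Blue was about 5 mm off along the row, which still leaves clearance inside its compartment (11 mm of play).
- **Upright and released:** in the last top and side pictures every jar looks upright with its base on the grey floor. The gripper was open and the arm well clear.
- **Forces:** the wrist readings I took at each step stayed below 7 N.
- **Measurements that disagreed:** the top and wrist cameras differed by up to about 7 mm along the row on the gold and blue jars. I aimed between the two, and all four grasps held.

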